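# Make the vacuum lifter's air circuit safe for service

## Task

Make the orange lifter's air circuit safe with the closed fingertips: first push down the white-dot end of the black rocker until it has tipped right over, then press the red button all the way down and keep it down for at least a second before letting it come up again, then push the blue plunger fully home. Do not press the red button before the rocker has been tipped, and do not press the green or yellow buttons. Only touch and push: leave the tools and loose parts where they stand or lie, and end clear of everything.

Things in the scene. Friction and masses are not known exactly. Their poses are not given: they have to be found in the camera images.
- housing: fixed orange steel housing, 260 (x) by 400 (y), rim 86 high; the aluminium deck inside, 80 above the bench, carries all controls. Origin: centre of its underside; -x faces the robot. The four round controls stand in one row at local x = +60, 80 apart along y, in any order; the rocker at about local x = -50. Flange (reach 85, 64 high) at its -y side, tube handle (reach 46, 61 high) at +x
- isolator_base: grey plastic base of the black isolator rocker, 84 (x) by 44 (y), fixed on the deck. Origin: centre of its underside (on the deck); the white-dot end of the rocker lies towards its -x, the rocker's pivot runs along its y, 26 above the deck; two cheeks beside the pivot reach 30 above the deck
- isolator (a joint): tilt of the black rocker plate (70 long, 34 wide, 10 thick), rad. 0 = white-dot end fully up, 0.6 = white-dot end fully down (tipped right over). Stiff by friction: stays where it is left; needs about 2 to 4 N pushed down at the dot
- isolator_dot (a point): the spot to push on the rocker: on the plate's top face 26 out from the pivot, near the white dot. About 39 above the deck at joint 0; it sinks some 15 as the rocker tips right over
- release (a joint): red round push button, cap diameter 30, in a black round base (diameter 46, 12 high). Spring-loaded; value 0 = up, 0.008 m = fully pressed (needs 5 N at the bottom, 1.5 N at the start); springs back up when let go. It dumps the air.
- release_top (a point): centre of the top face of the red button; 24 above the deck when up, moves down with it
- lockout (a joint): blue flat-headed plunger (head diameter 38, 8 thick) on a steel stem in a round steel base (diameter 46, 12 high). Value 0 = out, 0.010 m = fully home. Held by friction of 4 N, no spring: stays where it is left
- lockout_top (a point): centre of the top face of the blue plunger head; 32 above the deck when up, moves down with it
- start (a joint): green round push button, cap diameter 30, in a black round base (diameter 46, 12 high). Spring-loaded; value 0 = up, 0.008 m = fully pressed (needs 5 N at the bottom, 1.5 N at the start); springs back up when let go. Not to be pressed.
- start_top (a point): centre of the top face of the green button; 24 above the deck when up, moves down with it
- purge (a joint): yellow round push button, cap diameter 30, in a black round base (diameter 46, 12 high). Spring-loaded; value 0 = up, 0.008 m = fully pressed (needs 5 N at the bottom, 1.5 N at the start); springs back up when let go. Not to be pressed.
- purge_top (a point): centre of the top face of the yellow button; 24 above the deck when up, moves down with it
- fitting: loose brass and black pipe fitting standing on the deck, diameter 26, 33 high; origin under its centre. Bystander
- socket: loose steel spanner socket standing on the deck, diameter 26, 32 high; origin under its centre. Bystander
- torch: black torch standing upright on the bench at the housing's +y side, diameter 38, 150 high; origin under its centre. Bystander
- spanner: steel spanner lying on the bench at the housing's -y side; origin under its middle. Bystander
- driver: red-handled screwdriver lying on the bench at the housing's -y side, beyond the spanner; origin under its middle. Bystander
- tape: grey roll of tape lying flat on the bench at the housing's +y side, nearer than the torch, diameter 100, 24 high; origin under its centre. Bystander

How it is judged:
On the way, in this order (a step that is already met when the one before it is completed fails the run):
1. the rocker is tipped right over to its white-dot end (value of joint isolator above 0.5 rad), for 0.1 s.
2. then the red button is fully down for a second (value of joint release above 0.006 m), for 1 s.
3. then the blue plunger is fully home (value of joint lockout above 0.0082 m), for 0.1 s.
At the end, for the whole second after the job is handed in: the rocker is tipped to the white-dot side (over 0.5 of 0.6 rad), the blue plunger is home (over 8.2 of 10 mm), and the red, green and yellow buttons are up (under 2 mm) (value of joint isolator above 0.5 rad and value of joint lockout above 0.0082 m and value of joint each of release, start, purge below 0.002 m); the robot touches nothing.
It fails at once if the red button pressed before the rocker is tipped (value of joint release above 0.004 m and value of joint isolator below 0.4 rad).
It fails at once if the green or yellow button pressed (over 4 mm) (value of joint any of start, purge above 0.004 m).
It fails at once if a tool or loose part lifted, carried or pushed away (over 15 mm on the deck, 30 mm on the bench) (distance of any of fitting, socket from where it was at the start of the episode above 0.015 m or distance of any of torch, spanner, driver, tape from where it was at the start of the episode above 0.03 m).
It fails at once if the torch, fitting or socket knocked over (angle between any of torch, fitting, socket's own z axis and vertical above 0.4 rad).
It also fails if it takes over 45 s, if anything falls off the work surface, if the arm or the gripper's body presses on something with over 40 N, if the wrist force passes 120 N, or if a joint passes its speed limit or range.

## Robot

A 6-joint arm with a two-finger parallel gripper is mounted at the origin on the work surface. World frame = base frame: x ahead of the robot, y to its left, z up, the work surface at z = 0. Lengths are in m, angles in rad, forces in N, time in s.
With the tool pointing down it reaches from about 0.3 to 0.85 m from the base axis. Payload 5.4 kg.
Tool frame: the origin (TCP) lies on the centre line of the jaws, within the pads' length; the fingertips stand 11 mm ahead of it and the grasp point (between the pads) lies 8 mm behind it; z points along the fingers, y is the line along which they close (so a half turn about z gives the same grasp; the last joint's range is limited). The gripper opens to 85 mm and grips with 20 to 120 N. Pads are 22 mm wide; open, the fingers measure 114 mm over their backs; the gripper's body (76 mm by 85 mm) begins 54 mm behind the grasp point. The pads swing forward as they close: fully open they stand 13 mm farther back than shut.
Start: joints at [-1.518, 0.158, 1.597, -0, 1.386, -0.21], TCP at [0.149, -0.555, 0.242] pointing down, gripper open.
Joint ranges: [-2.91, 2.91], [-0.94, 2.29], [0.18, 2.7], [-1.29, 4.43], [0.17, 2.64], [-3, 3]. Speed limits (rad/s): [2.57, 2.57, 3.14, 3.14, 3.14, 3.14].

## Interface

Orientations are given as a unit quaternion [x, y, z, w].
In Python, from bench import * gives the robot as it stands.
- The arm moves only by the tool servo_tool, never from a script. Its arguments are lists of equal length, an entry for each row: "dp": the shift along the tool's x, y, z in mm, a list of three; "roll": the turn about the tool's z in rad; "hand": the finger opening in mm, from 0 to 85.4. A call has 1 to 12 rows; each row shifts and turns the commanded pose from where the row before left it, along the tool's axes as they then stand; what a row does not reach is not made up. A row lasts 1/12 s, in which the tool goes at most 41.7 mm and 7.16 degrees, less where a joint would pass 70% of its speed; a pose out of reach is approached as far as the arm can. A call is refused whole if a number of a shift passes 41.7 or a number of a turn 0.125, either way. A call with a gripper value outside its range is refused whole. The fingers move at their own pace and stop on an object; "squeeze" is the grip in N (left out, the last holds). Time passes only in rows, so rows that do not move let the fingers close. It gives the time, the measured TCP pose, the force, the opening and the grip force at its end, in the units of the state.
- read_state(): the state, without advancing time (a new reading comes with each control period).
- snapshot(name): name is "scene" or "top" or "wrist"; returns the picture (420x560x3 uint8, red, green, blue); there is no depth.
- get_calibration(name): a dict with "fx", "fy", "cx", "cy" (pixels), "distortion" ([k1, k2, p1, p2, k3] as OpenCV has them; the pictures are not rectified), "R" (3x3) and "t" (3): a world point X has camera coordinates R X + t. Camera axes: x right, y down, z forward; pixel columns grow to the right and rows downward; lengths in m; the calibration is good to about 2 mm. A picture is of the moment at which its call begins: read the wrist's pose just before it. get_calibration takes no time and is no camera call; for the wrist camera it gives the pose at the moment of the call.
- hand_in(): hands the job in; it is judged then, once.
Trained networks look in the newest picture that a camera, given by its name, has taken for a name from the list of things; names that differ only in an ending like _2 or _b are one class to them, and where a whole thing is asked for, a point or a joint stands for the part that bears it (a point fixed in the world has none). Each returns a list of dicts, best first, with "score" (0 to 1); they miss things now and then, are a little off and sometimes report something else, mostly with a low value. They report only what shows in the picture. A call takes as long as a camera call.
- boxes_of(query, camera): "pixel" ([column, row] in pixels, amid what is visible of it).
- tip_of(query, camera): "pixel" ([column, row] in pixels: a listed point, or the origin of a listed thing).
The state is a dict: "time_s": time; "joint_positions": joint angles; "qd": joint speeds; "effort": joint torques, N m; "eef_pos": TCP position; "tool_rot": TCP orientation; "contact_force": force on the tool from outside, world axes, zero at the start; "moment": the same for the moment, N m; "grip_width": opening from 0.0 (shut) to 1.0 (fully open); "grip_force": force on a finger pad.
Only numpy, scipy, OpenCV 4.12 (cv2) and the standard library are available. Lean on these libraries where they do the work, as an engineer would, in place of code of your own. Each camera call takes 0.05 s, during which the arm holds its last target. There are 200 camera calls.

## Working session

There is one attempt and no reset: what is moved stays moved. The work goes in short steps, Python scripts to look and compute and a tool call to move; the robot and the scene stay as the last step left them, time stands still between calls to the robot, and variables do not carry over. Pictures are saved under pics/ and viewed, at most 10 in all, crops included, and the job is handed in when it is done.

Besides the shell and the picture viewer there is one more tool, called in YAML: its name, and indented under it one key for each argument. servo_tool: Moves the arm, as the interface text tells. Its arguments: {"type":"object","properties":{"dp":{"type":"array","items":{"type":"array","items":{"type":"number"}}},"roll":{"type":"array","items":{"type":"number"}},"hand":{"type":"array","items":{"type":"number"}},"squeeze":{"type":"number"}},"required":["dp","roll","hand"]}

```bash
mkdir -p pics; cat > h.py <<'E'
from bench import *
import numpy as np, cv2
def ray(cam,px,z):
    c=get_calibration(cam);K=np.array([[c['fx'],0,c['cx']],[0,c['fy'],c['cy']],[0,0,1]])
    u=cv2.undistortPoints(np.array([[px]],float),K,np.array(c['distortion'],float))[0,0]
    R=np.array(c['R']);t=np.array(c['t']);o=-R.T@t;d=R.T@np.array([u[0],u[1],1])
    return o+d*(z-o[2])/d[2]
E
python3 - <<'E'
from h import *
s=read_state();print(s['time_s'],s['eef_pos'],s['tool_rot'],s['contact_force'],s['grip_width'])
a=[]
for n in ('scene','top'):
    im=snapshot(n);cv2.imwrite(f'pics/{n}0.png',im[:,:,::-1])
Z=dict(housing=0,isolator_base=.08,isolator_dot=.119,release_top=.104,lockout_top=.112,start_top=.104,purge_top=.104,fitting=.08,socket=.08,torch=0)
for q,z in Z.items():
  for n in ('scene','top'):
    r=tip_of(q,n)[:2]
    print(q,n,[(np.round(x['pixel']),round(x['score'],2),np.round(ray(n,x['pixel'],z),3)) for x in r])
E
```

```text
0.0 [ 0.14934105 -0.55466491  0.24131359] [ 9.91373726e-01  1.31061966e-01  6.53517266e-05 -9.44146164e-04] [ 0.88366569 -0.34188643 -0.1202307 ] 0.9972644231529131
housing scene [(array([322., 263.]), 0.7, array([0.579, 0.061, 0.   ]))]
housing top [(array([238., 205.]), 0.84, array([0.584, 0.065, 0.   ])), (array([279., 161.]), 0.43, array([ 0.7  , -0.036,  0.   ]))]
isolator_base scene [(array([335., 222.]), 0.63, array([0.52 , 0.077, 0.08 ]))]
isolator_base top [(array([230., 218.]), 0.9, array([0.536, 0.075, 0.08 ]))]
isolator_dot scene [(array([332., 208.]), 0.57, array([0.523, 0.068, 0.119]))]
isolator_dot top [(array([230., 231.]), 0.84, array([0.502, 0.069, 0.119])), (array([134., 264.]), 0.46, array([0.426, 0.272, 0.119]))]
release_top scene [(array([383., 249.]), 0.51, array([0.615, 0.189, 0.104]))]
release_top top [(array([177., 188.]), 0.71, array([0.6  , 0.195, 0.104])), (array([188., 242.]), 0.43, array([0.479, 0.162, 0.104]))]
lockout_top scene [(array([332., 221.]), 0.71, array([0.56 , 0.074, 0.112])), (array([307., 246.]), 0.46, array([0.655, 0.04 , 0.112]))]
lockou
[... 405 characters left out ...]
 0.104]))]
purge_top top [(array([278., 164.]), 0.7, array([ 0.66 , -0.033,  0.104])), (array([246., 167.]), 0.17, array([0.653, 0.039, 0.104]))]
fitting scene [(array([429., 241.]), 0.49, array([0.534, 0.289, 0.08 ])), (array([268., 229.]), 0.44, array([ 0.586, -0.065,  0.08 ]))]
fitting top [(array([290., 207.]), 0.5, array([ 0.565, -0.062,  0.08 ]))]
socket scene [(array([376., 219.]), 0.52, array([0.484, 0.169, 0.08 ])), (array([324., 262.]), 0.45, array([0.658, 0.077, 0.08 ]))]
socket top [(array([187., 240.]), 0.69, array([0.486, 0.169, 0.08 ]))]
torch scene [(array([452., 282.]), 0.78, array([0.565, 0.354, 0.   ]))]
torch top [(array([119., 211.]), 0.67, array([0.565, 0.357, 0.   ]))]
```

View pics/top0.png

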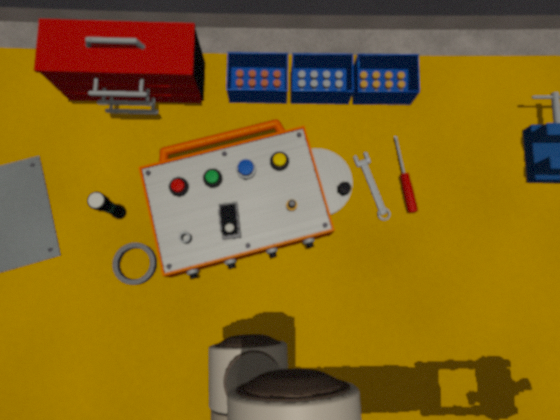

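View pics/scene0.png

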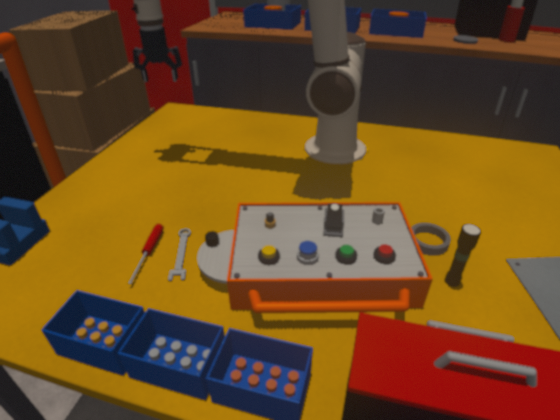

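Top view: red (177,187), green (212,177), blue (246,167), yellow (279,160), dot at (230,228), socket (186,238), fitting (291,205). Network results agree with this. In the row: red ≈(.607,.192), blue ≈(.653,.039). Dot ≈(.507,.069).

servo_tool:
  dp:
    - [28,-28,0]
    - [28,-28,0]
    - [28,-28,0]
    - [28,-28,0]
    - [28,-28,0]
    - [28,-28,0]
    - [28,-28,0]
    - [28,-28,0]
    - [28,-28,0]
    - [28,-28,0]
    - [28,-28,0]
    - [28,-28,0]
  roll: [0,0,0,0,0,0,0,0,0,0,0,0]
  hand: [0,0,0,0,0,0,0,0,0,0,0,0]
  squeeze: 20

```text
time_s: 2.1
eef_pos: [0.3872, -0.1417, 0.2427]
tool_rot: [0.991, 0.131, 0.0, 0.0]
contact_force: [0.5, -0.1, 0.4]
grip_width: 0.004
grip_force: 0.0
```

servo_tool:
  dp:
    - [28,-28,0]
    - [28,-28,0]
    - [28,-28,0]
    - [28,-28,0]
    - [28,-28,0]
    - [28,-28,0]
    - [0,0,0]
    - [0,0,0]
  roll: [0,0,0,0,0,0,0,0]
  hand: [0,0,0,0,0,0,0,0]

```text
time_s: 2.77
eef_pos: [0.5054, 0.064, 0.242]
tool_rot: [0.991, 0.133, -0.0, -0.0]
contact_force: [0.5, -0.4, 0.0]
grip_width: -0.0
grip_force: 0.0
```

```bash
python3 - <<'E'
from h import *
s=read_state();print(s['time_s'],s['eef_pos'],s['tool_rot'],s['contact_force'],s['grip_width'])
n='wrist'
im=snapshot(n);cv2.imwrite(f'pics/{n}0.png',im[:,:,::-1])
Z=dict(isolator_base=.08,isolator_dot=.119,release_top=.104,lockout_top=.112,start_top=.104,purge_top=.104,fitting=.08,socket=.08)
for q,z in Z.items():
    r=tip_of(q,n)[:2]
    print(q,n,[(np.round(x['pixel']),round(x['score'],2),np.round(ray(n,x['pixel'],z),3)) for x in r])
E
```

```text
2.7667 [0.50537627 0.0640327  0.24202376] [ 9.91129165e-01  1.32901707e-01 -3.38900937e-04 -2.98647151e-07] [ 0.49812359 -0.42915004  0.01149364] -0.0003333689405510227
isolator_base wrist [(array([277., 168.]), 0.65, array([0.53 , 0.072, 0.08 ]))]
isolator_dot wrist [(array([271., 202.]), 0.79, array([0.508, 0.07 , 0.119]))]
release_top wrist [(array([157.,  34.]), 0.93, array([0.612, 0.187, 0.104])), (array([432., 169.]), 0.42, array([ 0.569, -0.06 ,  0.104]))]
lockout_top wrist []
start_top wrist [(array([261.,  35.]), 0.9, array([0.632, 0.11 , 0.104]))]
purge_top wrist [(array([468.,  37.]), 0.55, array([ 0.672, -0.045,  0.104])), (array([154.,  36.]), 0.35, array([0.61 , 0.19 , 0.104]))]
fitting wrist [(array([432., 169.]), 0.94, array([ 0.568, -0.072,  0.08 ]))]
socket wrist [(array([165., 180.]), 0.82, array([0.491, 0.172, 0.08 ])), (array([434., 169.]), 0.63, array([ 0.568, -0.074,  0.08 ]))]
```

View pics/wrist0.png

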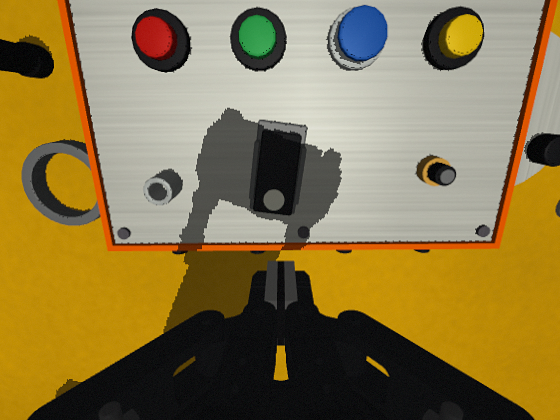

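The wrist view shows the dot at (273,200), red (157,36), green (258,35) and blue (362,33). This agrees with the earlier measurement. Next I press the rocker.

servo_tool:
  dp:
    - [2,-5,30]
    - [0,0,35]
    - [0,0,30]
    - [0,0,5]
    - [0,0,5]
    - [0,0,5]
    - [0,0,4]
    - [0,0,4]
    - [0,0,4]
    - [0,0,2]
    - [0,0,0]
  roll: [0,0,0,0,0,0,0,0,0,0,0]
  hand: [0,0,0,0,0,0,0,0,0,0,0]

```text
time_s: 4.13
eef_pos: [0.5061, 0.0675, 0.1186]
tool_rot: [0.991, 0.131, 0.0, 0.0]
contact_force: [-0.3, -2.1, 1.4]
grip_width: 0.002
grip_force: 1.0
```

servo_tool:
  dp:
    - [0,0,2]
    - [0,0,2]
    - [0,0,1]
    - [0,0,0]
    - [0,0,0]
  roll: [0,0,0,0,0]
  hand: [0,0,0,0,0]

```text
time_s: 4.55
eef_pos: [0.5063, 0.0675, 0.1158]
tool_rot: [0.991, 0.131, 0.0, 0.0]
contact_force: [-9.2, -2.1, 19.3]
grip_width: 0.003
grip_force: 10.6
```

servo_tool:
  dp:
    - [0,0,-10]
    - [0,0,-35]
    - [0,0,-35]
    - [0,0,-30]
    - [0,0,0]
    - [0,0,0]
  roll: [0,0,0,0,0,0]
  hand: [0,0,0,0,0,0]

```text
time_s: 5.05
eef_pos: [0.5073, 0.0678, 0.2254]
tool_rot: [0.991, 0.131, 0.003, 0.0]
contact_force: [0.3, -0.4, -0.4]
grip_width: 0.0
grip_force: 0.0
```

```bash
python3 - <<'E'
from h import *
s=read_state();print(s['time_s'],s['eef_pos'],s['tool_rot'],s['contact_force'])
a=snapshot('wrist');b=snapshot('scene')
for n,q,z in (('wrist','isolator_dot',.104),('wrist','release_top',.104),('scene','isolator_dot',.104)):
    print(n,q,[(x['pixel'],x['score'],np.round(ray(n,x['pixel'],z),3)) for x in tip_of(q,n)[:1]])
o=np.hstack([cv2.resize(a[90:250,200:360],None,fx=2.4,fy=2.4),cv2.resize(b[190:254,300:364],(384,384),interpolation=3)])
cv2.imwrite('pics/rk.png',o[:,:,::-1])
E
```

```text
5.05 [0.50729714 0.06782952 0.22542291] [9.91368586e-01 1.31076913e-01 2.65178152e-03 3.69986779e-04] [ 0.30286544 -0.38691584 -0.42784485]
wrist isolator_dot [([273.6, 209.3], 0.63, array([0.504, 0.073, 0.104]))]
wrist release_top [([147.9, 38.6], 0.62, array([0.604, 0.192, 0.104]))]
scene isolator_dot [([333.6, 211.3], 0.49, array([0.512, 0.071, 0.104]))]
```

View pics/rk.png

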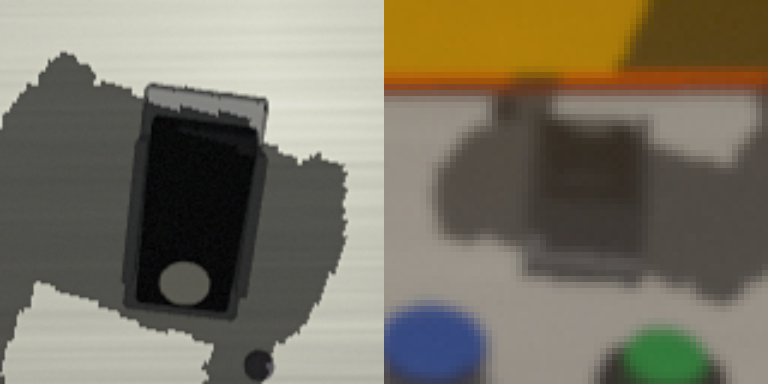

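The dot end is now the low, narrow end, and in the scene view the far end hides it, so the rocker is tipped. Next is the red button.

servo_tool:
  dp:
    - [32,-23,0]
    - [32,-23,0]
    - [32,-23,0]
    - [33,-23,0]
    - [0,0,25]
    - [0,0,25]
    - [0,0,25]
    - [0,0,0]
    - [0,0,0]
  roll: [0,0,0,0,0,0,0,0,0]
  hand: [0,0,0,0,0,0,0,0,0]

```text
time_s: 6.05
eef_pos: [0.6047, 0.1899, 0.1458]
tool_rot: [0.991, 0.131, -0.003, -0.0]
contact_force: [-0.4, 0.9, 0.3]
grip_width: 0.001
grip_force: 0.0
```

```bash
python3 - <<'E'
from h import *
s=read_state();print(s['time_s'],s['eef_pos'],s['contact_force'])
a=snapshot('wrist');b=snapshot('scene')
o=np.hstack([cv2.resize(a,(400,300)),cv2.resize(b[170:290,320:480],(400,300))])
cv2.imwrite('pics/red.png',o[:,:,::-1])
E
```

```text
6.05 [0.60465219 0.18987543 0.14578908] [-0.4105577   0.87764485  0.34554469]
```

View pics/red.png

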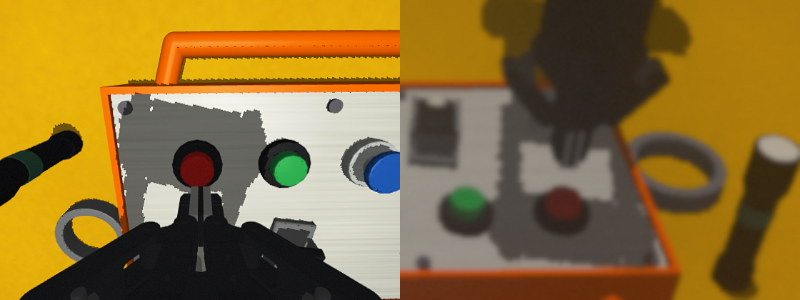

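```bash
python3 - <<'E'
from h import *
print(ray('wrist',(276,235),.104), [ (x['pixel'],ray('wrist',x['pixel'],.104)) for x in tip_of('release_top','wrist')[:1]])
print(ray('wrist',(407,218),.104))
E
```

```text
[0.6138824  0.19380539 0.104     ] [([277.6, 242.0], array([0.60978143, 0.1915982 , 0.104     ]))]
[0.64562479 0.11950979 0.104     ]
```

servo_tool:
  dp:
    - [5,-1,20]
    - [0,0,8]
    - [0,0,4]
    - [0,0,4]
    - [0,0,3]
    - [0,0,1]
    - [0,0,0]
  roll: [0,0,0,0,0,0,0]
  hand: [0,0,0,0,0,0,0]

```text
time_s: 6.78
eef_pos: [0.611, 0.1923, 0.109]
tool_rot: [0.991, 0.131, -0.0, 0.0]
contact_force: [-1.9, -0.7, 3.3]
grip_width: 0.003
grip_force: 2.0
```

servo_tool:
  dp:
    - [0,0,2]
    - [0,0,2]
    - [0,0,0]
    - [0,0,0]
  roll: [0,0,0,0]
  hand: [0,0,0,0]

```text
time_s: 7.12
eef_pos: [0.6115, 0.1924, 0.1069]
tool_rot: [0.991, 0.131, 0.001, 0.0]
contact_force: [-8.0, -2.0, 14.6]
grip_width: 0.0
grip_force: 7.2
```

Hard stop reached at 14.6 N. Holding it down.

servo_tool:
  dp:
    - [0,0,0]
    - [0,0,0]
    - [0,0,0]
    - [0,0,0]
    - [0,0,0]
    - [0,0,0]
    - [0,0,0]
    - [0,0,0]
    - [0,0,0]
    - [0,0,0]
    - [0,0,0]
    - [0,0,0]
  roll: [0,0,0,0,0,0,0,0,0,0,0,0]
  hand: [0,0,0,0,0,0,0,0,0,0,0,0]

```text
time_s: 8.12
eef_pos: [0.6115, 0.1924, 0.1069]
tool_rot: [0.991, 0.131, 0.001, 0.0]
contact_force: [-7.4, -2.3, 14.8]
grip_width: 0.0
grip_force: 7.2
```

servo_tool:
  dp:
    - [0,0,0]
    - [0,0,0]
    - [0,0,0]
    - [0,0,0]
  roll: [0,0,0,0]
  hand: [0,0,0,0]

```text
time_s: 8.45
eef_pos: [0.6115, 0.1924, 0.1069]
tool_rot: [0.991, 0.131, 0.001, 0.0]
contact_force: [-8.1, -2.3, 15.1]
grip_width: -0.0
grip_force: 7.2
```

servo_tool:
  dp:
    - [0,0,-20]
    - [0,0,-40]
    - [0,0,0]
    - [0,32,0]
    - [0,32,0]
    - [-2,32,0]
    - [0,32,0]
    - [0,33,0]
    - [0,0,10]
    - [0,0,0]
    - [0,0,0]
  roll: [0,0,0,0,0,0,0,0,0,0,0]
  hand: [0,0,0,0,0,0,0,0,0,0,0]

```text
time_s: 9.37
eef_pos: [0.6504, 0.0368, 0.1533]
tool_rot: [0.991, 0.131, -0.001, -0.0]
contact_force: [0.7, 1.0, 0.5]
grip_width: 0.001
grip_force: 0.0
```

```bash
python3 - <<'E'
from h import *
s=read_state();print(s['time_s'],s['eef_pos'],s['contact_force'])
a=snapshot('wrist');b=snapshot('scene')
print([(x['pixel'],x['score'],ray('wrist',x['pixel'],.112)) for x in tip_of('lockout_top','wrist')[:2]])
# blue blob centroid
h=cv2.cvtColor(a,cv2.COLOR_RGB2HSV);m=cv2.inRange(h,(100,120,30),(130,255,255))
n,l,st,c=cv2.connectedComponentsWithStats(m);k=1+np.argmax(st[1:,4]);print(st[k],c[k],ray('wrist',c[k],.112))
o=np.hstack([cv2.resize(a,(400,300)),cv2.resize(b[170:290,240:400],(400,300))])
cv2.imwrite('pics/blue.png',o[:,:,::-1])
E
```

```text
9.3667 [0.65039699 0.03675361 0.15331511] [0.69160565 1.04804968 0.46003223]
[([276.4, 244.0], 0.9, array([0.65310537, 0.03995524, 0.112     ]))]
[ 246  215   61   55 2426] [275.66034625 240.35037098] [0.65533996 0.04101758 0.112     ]
```

View pics/blue.png

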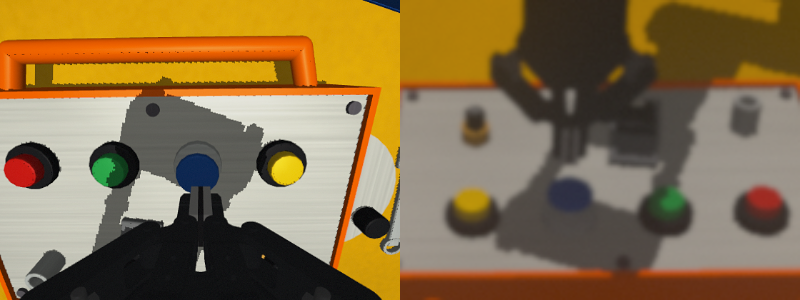

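The blue head sits at (276,244) in the wrist picture, about 3 mm from the tip's centre line. The red button is up again. I'll correct that offset and push.

servo_tool:
  dp:
    - [4,-2,15]
    - [0,0,10]
    - [0,0,4]
    - [0,0,4]
    - [0,0,4]
    - [0,0,3]
    - [0,0,2]
    - [0,0,1]
    - [0,0,0]
    - [0,0,0]
  roll: [0,0,0,0,0,0,0,0,0,0]
  hand: [0,0,0,0,0,0,0,0,0,0]

```text
time_s: 10.35
eef_pos: [0.6542, 0.0396, 0.1129]
tool_rot: [0.991, 0.131, -0.0, -0.0]
contact_force: [-5.6, 2.1, 9.6]
grip_width: 0.004
grip_force: 5.0
```

servo_tool:
  dp:
    - [0,0,2]
    - [0,0,0]
    - [0,0,0]
  roll: [0,0,0]
  hand: [0,0,0]

```text
time_s: 10.6
eef_pos: [0.6544, 0.0396, 0.1127]
tool_rot: [0.991, 0.131, 0.0, -0.0]
contact_force: [-11.5, 3.3, 19.4]
grip_width: -0.003
grip_force: 9.4
```

servo_tool:
  dp:
    - [0,0,-10]
    - [0,0,-35]
    - [0,0,-40]
    - [0,0,-40]
    - [-35,0,0]
    - [-35,0,0]
    - [-35,0,0]
    - [-35,0,0]
    - [-35,0,0]
    - [0,0,0]
    - [0,0,0]
  roll: [0,0,0,0,0,0,0,0,0,0,0]
  hand: [0,0,0,0,0,0,0,0,0,0,0]

```text
time_s: 11.52
eef_pos: [0.4841, -0.0066, 0.2341]
tool_rot: [0.991, 0.13, 0.0, 0.0]
contact_force: [0.2, 0.2, -1.0]
grip_width: -0.002
grip_force: 0.0
```

```bash
python3 - <<'E'
from h import *
s=read_state();print(s['time_s'],s['eef_pos'],s['contact_force'])
a=snapshot('wrist');b=snapshot('scene')
o=np.hstack([cv2.resize(a,(400,300)),cv2.resize(b[170:290,240:400],(400,300))])
cv2.imwrite('pics/end.png',o[:,:,::-1])
E
```

```text
11.5167 [ 0.48412381 -0.00661783  0.23408866] [ 0.18642414  0.1892823  -0.96334043]
```

View pics/end.png

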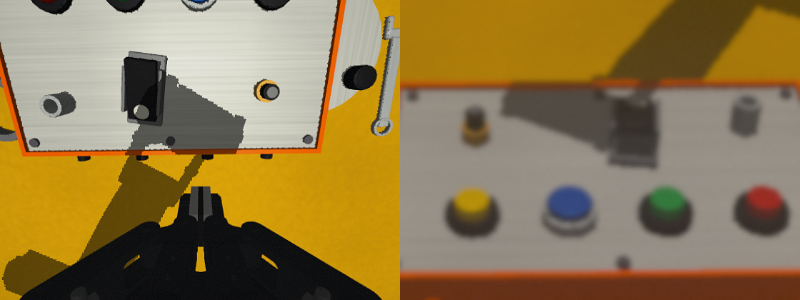

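The blue plunger is seated, the buttons are up, the rocker is tipped, the loose parts haven't moved and the arm is clear.

```bash
python3 -c "
from bench import *
print(hand_in())"
```

```text
the job is handed in; nothing more can be done
None
```

I tipped the rocker over, held the red button down for over a second and released it, pushed the blue plunger home, backed the arm clear, and handed the job in at about 11.6 s. No verdict came back; my evidence is the hard stop felt at each control and the final pictures.

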